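# Sweep the used caps into the discard bin

### The job

Sweep the three loose screw caps along the steel riser with your fingers and over its open end, so that all three drop into the red discard bin standing there. Only push the caps, do not pick them up, and leave the closed sample pot, the tube rack, the swab jar and the label roll where they stand.

Things in the scene. Friction and masses are not known exactly. Their poses are not given: they have to be found in the camera images.
- riser_top (a point): fixed stainless-steel riser, a low platform 220 mm (its x) by 320 mm (its y) and 70 mm high; the point is the centre of its flat top, z up. Along its two long sides (x = -110 and +110 mm) run rails 6 mm thick that stand 14 mm above the top; the two short ends (y = -160 and +160 mm) are open, without any lip, so that things pushed over them fall off
- bin_in (a point): fixed open red discard bin, outside 220 mm (x) by 110 mm (y) and 60 mm high, walls and floor 4 mm, standing right against one open end of the riser (which end varies) with its axes parallel to the riser's; its rim is 10 mm below the riser's top and it takes up the whole width of that end. The point is the centre of its inner floor, z up; it lies 217 mm from the middle of the riser along the riser's y
- cap_a_center (a point): loose white ribbed screw cap, a disc 32 mm in diameter and 14 mm high, about 11 to 21 g, lying flat on the riser; the point is its centre, 7 mm above its underside
- cap_b_center (a point): loose white ribbed screw cap, a disc 32 mm in diameter and 14 mm high, about 11 to 21 g, lying flat on the riser; the point is its centre, 7 mm above its underside
- cap_c_center (a point): loose white ribbed screw cap, a disc 32 mm in diameter and 14 mm high, about 11 to 21 g, lying flat on the riser; the point is its centre, 7 mm above its underside. The three caps are alike and lie one behind the other along the riser, at least 80 mm apart, in the half nearer the -x rail or up to 10 mm over the middle line
- pot_center (a point): upright closed sample pot (amber body, white lid), 42 mm in diameter and 55 mm high, 90 g, loose, standing on the riser near its +x rail; not to be disturbed; the point is its centre, 27.5 mm above its underside
- rack_center (a point): green wire rack with capped tubes, 190 mm (x) by 66 mm (y), 82 mm high to the top of the tubes, 0.5 kg, loose, on the bench beyond the other open end of the riser, about 24 mm from it; not to be disturbed; the point is 25 mm above the bench in its middle
- jar_center (a point): jar of wooden swabs, 72 mm in diameter, 100 mm high with the swabs, loose on the bench off to the left; not to be disturbed; the point is 35 mm above the bench on its axis
- roll_center (a point): roll of paper labels standing on its end face, 90 mm in diameter and 50 mm high, loose on the bench off to the right; not to be disturbed; the point is its centre
There are look-alikes about, which are no part of the job. What is shaped like the part that bears bin_in but yellow is not meant.

How it is judged (in metres and radians):
At the end, for the whole second after the job is handed in: All three caps lie inside the discard bin (centres within its walls and less than 50 mm above its inner floor); the pot, rack, jar and roll are upright (within 0.3 rad) and within 20 mm of where they stood (x of cap_a_center in the frame of bin_in between -0.108 and 0.108 m and y of cap_a_center in the frame of bin_in between -0.054 and 0.054 m and z of each of cap_a_center, cap_b_center, cap_c_center in the frame of bin_in below 0.05 m and x of cap_b_center in the frame of bin_in between -0.108 and 0.108 m and y of cap_b_center in the frame of bin_in between -0.054 and 0.054 m and x of cap_c_center in the frame of bin_in between -0.108 and 0.108 m and y of cap_c_center in the frame of bin_in between -0.054 and 0.054 m and distance of each of pot_center, rack_center, jar_center, roll_center from where it was at the start of the episode below 0.02 m and angle between each of pot_center, rack_center, jar_center, roll_center's own z axis and vertical below 0.3 rad); the robot touches nothing.
It fails at once if the capped sample pot was pushed away or tipped (distance of pot_center from where it was at the start of the episode above 0.02 m or angle between pot_center's own z axis and vertical above 0.3 rad).
It fails at once if the tube rack was pushed away or tipped (distance of rack_center from where it was at the start of the episode above 0.02 m or angle between rack_center's own z axis and vertical above 0.3 rad).
It fails at once if the swab jar was pushed away or tipped (distance of jar_center from where it was at the start of the episode above 0.02 m or angle between jar_center's own z axis and vertical above 0.3 rad).
It fails at once if the label roll was pushed away or tipped (distance of roll_center from where it was at the start of the episode above 0.02 m or angle between roll_center's own z axis and vertical above 0.3 rad).
It fails at once if a loose cap was lifted off the riser instead of being swept along it (its centre over 25 mm above the riser's top) (z of any of cap_a_center, cap_b_center, cap_c_center in the frame of riser_top above 0.025 m).
It also fails if it takes over 56 s, if anything falls off the work surface, if the arm or the gripper's body presses on something with over 40 N, if the wrist force passes 120 N, or if a joint passes its speed limit or range.

### The arm

A 6-joint arm with a two-finger parallel gripper is mounted at the origin on the work surface. World frame = base frame: x ahead of the robot, y to its left, z up, the work surface at z = 0. Lengths are in mm, angles in degrees, forces in N, time in s.
With the tool pointing down it reaches from about 350 to 850 mm from the base axis. Payload 8.1 kg.
Tool frame: the origin (TCP) lies midway between the tips of the shut fingers; the grasp point (between the pads) lies grip_depth behind it (grip_depth is the distance from the TCP to the grasp point, in mm); z points along the fingers, y is the line along which they close (so a half turn about z gives the same grasp; the last joint's range is limited). The gripper opens to 85 mm and grips with 20 to 120 N. Pads are 22 mm wide; open, the fingers measure 114 mm over their backs; the gripper's body (76 mm by 85 mm) begins 54 mm behind the grasp point. The pads swing forward as they close: fully open they stand 13 mm farther back than shut.
Start: joints at [60.08, 7.471, 85.268, -0, 87.261, -4.893], TCP at [253.805, 543.68, 231.292] pointing down, gripper open.
Joint ranges: [-169.43, 169.43], [-51.17, 129.36], [1.28, 143.12], [-76.62, 256.62], [0, 156.53], [-152.29, 152.29]. Speed limits (degrees/s): [136.94, 136.94, 159.86, 180, 180, 180].

### API

Orientations are given as [roll, pitch, yaw] about the fixed x, y, z axes, in that order (R = Rz(yaw) Ry(pitch) Rx(roll)).
In Python, from bench import sense, snapshot, hand_in, grip_depth gives the robot as it stands. The module is installed in compiled form; this text tells all that it offers.
- The arm moves only by the tool apply_moves, never from a script. Its argument "series" is text: rows parted by semicolons, each of 5 numbers parted by spaces: the shift along the tool's x, y, z each as a share of 0.3 m, from -1 to 1, then the turn about the tool's z as a share of 2 rad, from -1 to 1, then the gripper's target within -1 to 1 (shut at 1, half-way at 0, fully open at -1). In form: tx ty tz twist gripper; .... A call has 1 to 5 rows; each row shifts and turns the commanded pose from where the row before left it, along the tool's axes as they then stand; what a row does not reach is not made up. A row lasts 1/12 s, in which the tool goes at most 41.7 mm and 7.16 degrees, less where a joint would pass 70% of its speed; a pose out of reach is approached as far as the arm can. A call with a number of a shift or a turn outside -1 to 1 is refused whole. A call with a gripper value outside its range is refused whole. The fingers move at their own pace and stop on an object; "squeeze" is the grip in N (left out, the last holds). Time passes only in rows, so rows that do not move let the fingers close. It gives the time, the measured TCP pose, the force, the opening and the grip force at its end, in the units of the state.
- sense(): the state, without advancing time (a new reading comes with each control period).
- snapshot(name): name is "side" or "top" or "wrist"; returns a dict with "frame" (384x512x3 uint8, blue, green, red), "depth" (384x512 float32, mm along the optical axis (not along the pixel's ray), 0 where there is no reading), "intrinsics" (3x3 intrinsics, pixels), "extrinsics" (4x4, takes a point from camera to world coordinates); the wrist camera has in their place "tool_from_camera" (4x4, takes a point from camera to tool coordinates, whose origin is the TCP and whose axes are the flange's). Camera axes: x right, y down, z forward; pixel columns grow to the right and rows downward; lengths in mm; the calibration is good to about 2 mm. A picture is of the moment at which its call begins: read the wrist's pose just before it.
- hand_in(): hands the job in; it is judged then, once.
The state is a dict: "time": time; "joint_pos": joint angles; "qd": joint speeds; "joint_efforts": joint torques, N m; "tool_pos": TCP position; "tcp_rot": TCP orientation; "ft_force": force on the tool from outside, world axes, zero at the start; "wrist_torque": the same for the moment, N m; "finger_gap": finger opening in mm; "grip_force": force on a finger pad.
Only numpy, scipy, OpenCV 4.12 (cv2) and the standard library are available. Lean on these libraries where they do the work, as an engineer would, in place of code of your own. Each camera call takes 0.05 s, during which the arm holds its last target. There are 200 camera calls.

## Working session

There is one attempt and no reset: what is moved stays moved. The work goes in short steps, Python scripts to look and compute and a tool call to move; the robot and the scene stay as the last step left them, time stands still between calls to the robot, and variables do not carry over. Pictures are saved under pics/ and viewed, at most 10 in all, crops included, and the job is handed in when it is done.

Besides the shell and the picture viewer there is one more tool, called after "Emit:" as name(argument=value, ...) on one line, values as JSON. apply_moves: Moves the arm, as the interface text tells. Its arguments: {"type":"object","properties":{"series":{"type":"string"},"squeeze":{"type":"number"}},"required":["series"]}

```bash
mkdir -p pics; cat > h.py <<'E'
import numpy as np, cv2
from bench import sense, snapshot, hand_in, grip_depth
def world(s):
    d=s["depth"];K=np.array(s["intrinsics"]);T=np.array(s["extrinsics"])
    v,u=np.mgrid[:384,:512]
    P=np.stack([(u-K[0,2])/K[0,0]*d,(v-K[1,2])/K[1,1]*d,d,np.ones_like(d)],-1)@T.T
    P=P[...,:3]; P[d==0]=np.nan
    return P
E
python3 - <<'E'
from h import *
for n in ("top","side"):
    s=snapshot(n); cv2.imwrite(f"pics/{n}.png",s["frame"]); np.save(n+".npy",world(s)); np.save(n+"f.npy",s["frame"])
print(sense(),grip_depth)
E
```

```text
{'time': 0.1, 'joint_pos': array([ 6.00805803e+01,  7.51146842e+00,  8.53246633e+01, -4.48782449e-04,
        8.72615669e+01, -4.89281067e+00]), 'qd': array([ 6.06133751e-02, -1.15823581e-01, -6.79973135e-02,  1.05543930e-01,
       -4.12555961e-05, -1.16007507e-02]), 'joint_efforts': array([ 1.82662832e-03, -5.70954752e+01, -5.01940298e+01, -1.68101592e-04,
        8.32160847e-03, -1.62657079e-05]), 'tool_pos': array([253.5495388 , 543.23495524, 230.3266053 ]), 'tcp_rot': array([-1.79902619e+02, -7.88630145e-03,  1.54973406e+02]), 'ft_force': array([-0.50582796,  0.1565423 , -0.1645227 ]), 'wrist_torque': array([ 0.0278464 ,  0.00929189, -0.00978394]), 'grip_force': 0.0, 'finger_gap': 85.59186986996457} 18.700000000000003
```

View pics/top.png

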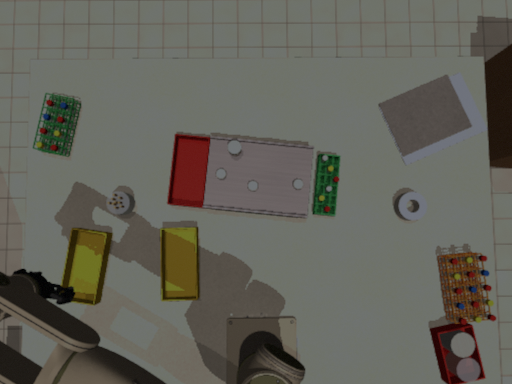

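View pics/side.png

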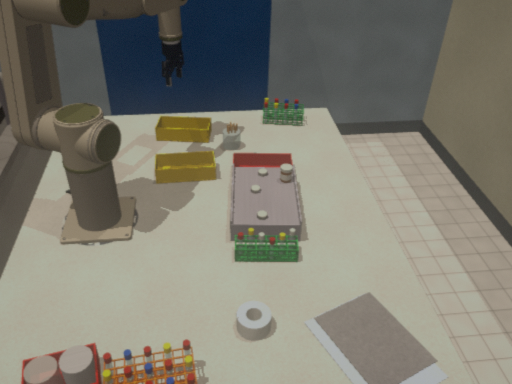

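The top view shows the red bin (190,170) against the riser's left end. The caps are at (221,174), (253,186) and (298,184), the pot at (234,147), and the rack at (327,184).

Look-alikes: yellow bins at (86,265) and (180,263), and a red tray with rolls at (458,352). The white pot lid at (234,147) could be taken for a cap, but it is 55 mm tall. I choose the red bin at (190,170). Next I measure, and check with a crop.

```bash
python3 - <<'E'
from h import *
P=np.load("top.npy");f=np.load("topf.npy")
# riser top plane
m=np.zeros((384,512),bool);m[125:222,160:320]=1
t=m&(abs(P[...,2]-70)<5)
q=P[t][:,:2].astype(np.float32);print("riser top z",np.median(P[t][:,2]),t.sum())
tt=cv2.morphologyEx(t.astype(np.uint8),cv2.MORPH_OPEN,np.ones((5,5)));
r=cv2.minAreaRect(P[tt>0][:,:2].astype(np.float32));print("riser",r)
hsv=cv2.cvtColor(f,cv2.COLOR_BGR2HSV)
red=m&((hsv[...,0]<8)|(hsv[...,0]>172))&(hsv[...,1]>150);red[:,215:]=0
print("bin",cv2.minAreaRect(P[red&~np.isnan(P[...,0])][:,:2].astype(np.float32)))
for n,(u,v) in dict(a=(221,174),b=(253,186),c=(298,184),pot=(234,147)).items():
    w=np.zeros_like(m);w[v-10:v+11,u-10:u+11]=1
    k=w&((P[...,2]>79) if n!="pot" else (P[...,2]>115)); X=P[k];print(n,k.sum(),np.nanmean(X,0),(X.max(0)+X.min(0))/2,np.ptp(X,axis=0))
    k=w&(hsv[...,1]<25)&(hsv[...,2]>170);print('  bright',k.sum(),np.nanmean(P[k],0))
cv2.imwrite("pics/crop.png",cv2.resize(f[120:225,160:345],None,fx=4,fy=4,interpolation=cv2.INTER_CUBIC))
E
```

```text
riser top z 69.46009813583964 6083
riser ((540.3795776367188, 2.9444427490234375), (316.43603515625, 209.2735595703125), 85.1740951538086)
bin ((570.89892578125, 216.12429809570312), (110.3565444946289, 230.17306518554688), 84.09175109863281)
a 84 [550.51507418 117.5168543   83.41470518] [551.30720581 118.12736716  84.38617238] [28.0824136  30.70588833 10.64381023]
  bright 0 [nan nan nan]
b 84 [513.32969148  21.41021486  83.38077716] [512.33098303  21.1873611   84.5448097 ] [30.49541111 30.49523012  9.79232374]
  bright 0 [nan nan nan]
c 81 [ 516.40538181 -116.68676499   82.99322162] [ 516.97390411 -117.00831088   83.96039628] [30.53568031 28.16733737  8.70799382]
  bright 0 [nan nan nan]
pot 159 [624.43120052  74.98035716 123.89841344] [624.12664135  75.17908247 123.4619238 ] [40.11996901 38.55143258 16.33348536]
  bright 0 [nan nan nan]<stdin>:15: RuntimeWarning: Mean of empty slice
```

View pics/crop.png

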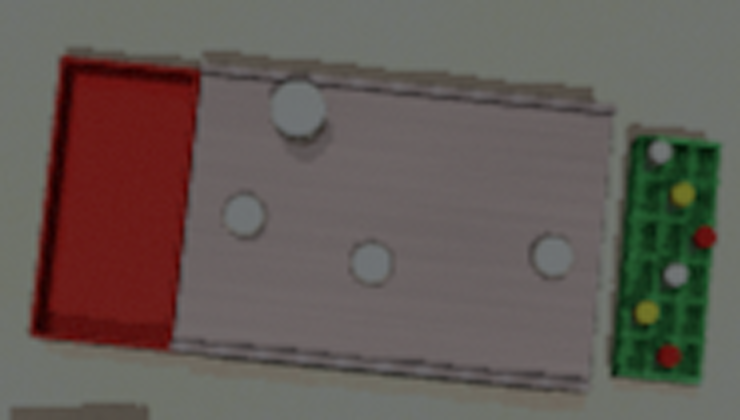

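The crop confirms it: the red bin is flush with the riser's left end, there are three flat caps, and the pot is near the far rail. Riser frame: centre (540.4, 2.9), yaw −4.8°, bin at +y.

| Item | Along (mm) | Across (mm) |
|---|---|---|
| Cap a | 115 | 0 |
| Cap b | 16 | −28 |
| Cap c | −121 | −14 |
| Pot | 79 | +78 |

I'll turn so that tool x points along the push direction, with the fingers 15 mm apart to cradle a cap, and push the caps one by one.

Emit:
apply_moves(series="0 0 0 0.061 0.65; 0 0 0 0.061 0.65; 0 0 0 0.061 0.65; 0 0 0 0.061 0.65; 0 0 0 0.061 0.65")

```text
time: 0.52
tool_pos: [253.6, 543.4, 230.7]
tcp_rot: [-179.9, 0.0, 119.7]
ft_force: [-0.4, 0.5, -0.1]
finger_gap: 25.5
grip_force: 0.0
```

Emit:
apply_moves(series="0 0 0 0.061 0.65; 0 0 0 0.061 0.65; 0 0 0 0.061 0.65; 0 0 0 0.061 0.65; 0 0 0 0.061 0.65")

```text
time: 0.93
tool_pos: [253.6, 543.4, 230.6]
tcp_rot: [-180.0, 0.1, 84.7]
ft_force: [0.8, 0.6, 0.5]
finger_gap: 14.5
grip_force: 0.0
```

Emit:
apply_moves(series="-0.098 0.074 0 0 0.65; -0.098 0.074 0 0 0.65; -0.098 0.074 0 0 0.65; -0.098 0.074 0 0 0.65; -0.098 0.074 0 0 0.65")

```text
time: 1.35
tool_pos: [352.0, 386.1, 230.8]
tcp_rot: [-180.0, 0.0, 85.1]
ft_force: [0.7, 0.5, 0.7]
finger_gap: 14.9
grip_force: 0.0
```

Emit:
apply_moves(series="-0.098 0.074 0 0 0.65; -0.098 0.074 0 0 0.65; -0.098 0.074 0 0 0.65; -0.098 0.074 0 0 0.65; -0.098 0.074 0 0 0.65")

```text
time: 1.77
tool_pos: [450.1, 230.0, 231.0]
tcp_rot: [-180.0, 0.0, 85.1]
ft_force: [-0.2, 0.5, -0.3]
finger_gap: 14.7
grip_force: 0.0
```

Emit:
apply_moves(series="-0.098 0.073 0 0 0.65; -0.098 0.073 0 0 0.65; -0.098 0.073 0 0 0.65; -0.098 0.073 0 0 0.65; -0.098 0.073 0 0 0.65")

```text
time: 2.18
tool_pos: [546.6, 74.1, 230.9]
tcp_rot: [-180.0, -0.0, 85.1]
ft_force: [0.9, 1.0, -0.1]
finger_gap: 14.9
grip_force: 0.0
```

Emit:
apply_moves(series="0 0 0.1 0 0.65; 0 0 0.1 0 0.65; 0 0 0.1 0 0.65; 0 0 0.1 0 0.65; 0 0 0 0 0.65")

```text
time: 2.6
tool_pos: [541.1, 75.4, 103.8]
tcp_rot: [-179.3, 0.1, 85.0]
ft_force: [-0.9, -0.4, -1.3]
finger_gap: 14.9
grip_force: 0.0
```

```bash
cat >> h.py <<'E'
def rf(p):
    d=np.array(p)[:2]-[540.4,2.9];u=np.array([.084,.9965]);w=np.array([.9965,-.084]);return np.round([d@u,d@w],1)
E
python3 - <<'E'
from h import *
x=sense();print(x["tool_pos"],rf(x["tool_pos"]),x["tcp_rot"],x["finger_gap"])
a=snapshot("side")["frame"][120:260,190:340];b=snapshot("wrist")["frame"]
cv2.imwrite("pics/p1.png",np.hstack([cv2.resize(a,(400,373)),cv2.resize(b,(400,373))]))
E
```

```text
[541.10068065  75.38795231 103.81433416] [72.3 -5.4] [-1.79331074e+02  8.61467871e-02  8.50483090e+01] 14.900411522466138
```

View pics/p1.png

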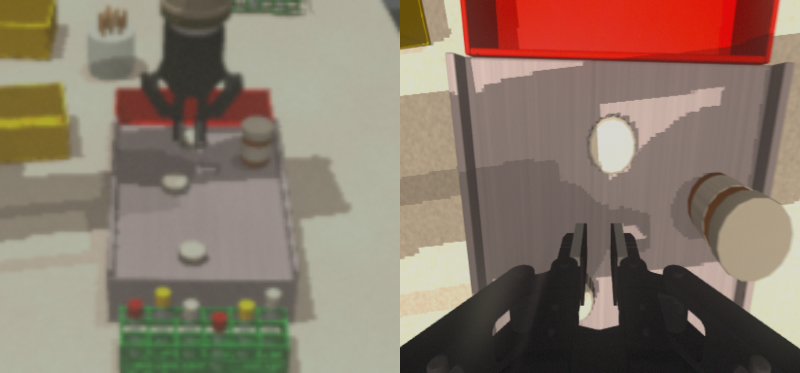

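The side view shows the fingers upright between cap b and cap a, with the pot clear on the right. In the wrist view the cap (612,145) is ahead and slightly right of the finger middle (600). I'll let it settle, then lower.

Emit:
apply_moves(series="0 0 0.03 0 0.65; 0 0 0.03 0 0.65; 0 0 0.02 0 0.65; 0 0 0 0 0.65; 0 0 0 0 0.65")

```text
time: 3.12
tool_pos: [546.1, 75.9, 87.3]
tcp_rot: [-180.0, -0.0, 85.1]
ft_force: [0.7, 0.3, 0.1]
finger_gap: 15.1
grip_force: 0.0
```

```bash
python3 - <<'E'
from h import *
x=sense();print(x["tool_pos"],rf(x["tool_pos"]),x["tcp_rot"],x["finger_gap"])
E
```

```text
[546.06369153  75.91947511  87.25043365] [73.2 -0.5] [-1.79978403e+02 -8.01184007e-04  8.50790941e+01] 15.146793871310102
```

Emit:
apply_moves(series="0 0.003 0.023 0 0.65; 0 0 0.02 0 0.65; 0 0 0 0 0.65; 0 0 0 0 0.65")

```text
time: 3.45
tool_pos: [546.5, 75.7, 73.7]
tcp_rot: [-179.9, 0.0, 85.1]
ft_force: [1.0, -0.2, 0.4]
finger_gap: 15.0
grip_force: 0.0
```

Emit:
apply_moves(series="0.02 0 0 0 0.65; 0.03 0 0 0 0.65; 0.035 0 0 0 0.65; 0.035 0 0 0 0.65; 0.035 0 0 0 0.65")

```text
time: 3.87
tool_pos: [551.3, 123.6, 74.6]
tcp_rot: [180.0, -0.0, 85.1]
ft_force: [-0.4, -0.2, 0.2]
finger_gap: 14.6
grip_force: 0.1
```

Emit:
apply_moves(series="0.035 0 0 0 0.65; 0.035 0 0 0 0.65; 0.035 0 0 0 0.65; 0.035 0 0 0 0.65; 0.035 0 0 0 0.65")

```text
time: 4.28
tool_pos: [555.6, 175.6, 74.3]
tcp_rot: [-180.0, 0.0, 85.1]
ft_force: [0.7, 0.3, -1.0]
finger_gap: 14.8
grip_force: 0.0
```

Emit:
apply_moves(series="0.02 0 0 0 0.65; 0 0 0 0 0.65; 0 0 -0.1 0 0.65; 0 0 -0.1 0 0.65; 0 0 0 0 0.65")

```text
time: 4.7
tool_pos: [559.7, 180.9, 141.1]
tcp_rot: [179.5, -0.1, 85.1]
ft_force: [0.8, 0.4, 0.9]
finger_gap: 15.0
grip_force: 0.0
```

```bash
python3 - <<'E'
from h import *
x=sense();print(x["tool_pos"],rf(x["tool_pos"]))
a=snapshot("side")["frame"][120:260,190:340];b=snapshot("top")["frame"][110:230,160:340]
cv2.imwrite("pics/p2.png",np.hstack([cv2.resize(a,(400,373)),cv2.resize(b,(400,373))]))
E
```

```text
[559.68628157 180.90711015 141.10154963] [179.    4.3]
```

View pics/p2.png

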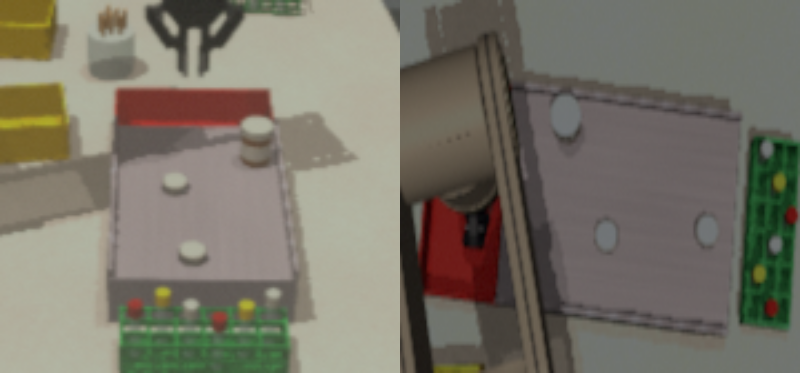

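Cap a has left the riser; caps b and c and the pot are unmoved. Next is cap b.

Emit:
apply_moves(series="0 0 -0.05 0 0.65; -0.114 -0.016 0 0 0.65; -0.114 -0.016 0 0 0.65; -0.114 -0.016 0 0 0.65; -0.114 -0.016 0 0 0.65")

```text
time: 5.22
tool_pos: [523.6, 44.4, 147.7]
tcp_rot: [-179.9, 0.0, 85.1]
ft_force: [1.0, -0.6, -0.1]
finger_gap: 14.9
grip_force: 0.0
```

Emit:
apply_moves(series="-0.114 -0.016 0 0 0.65; -0.114 -0.016 0 0 0.65; 0 0 0.08 0 0.65; 0 0 0 0 0.65; 0 0 0 0 0.65")

```text
time: 5.63
tool_pos: [507.6, -21.6, 123.0]
tcp_rot: [-179.7, -0.0, 85.0]
ft_force: [-0.2, -0.2, 0.1]
finger_gap: 14.8
grip_force: 0.0
```

```bash
python3 - <<'E'
from h import *
x=sense();print(x["tool_pos"],rf(x["tool_pos"]),x["tcp_rot"])
E
```

```text
[507.61381481 -21.59445404 123.03396544] [-27.2 -30.6] [-1.79696892e+02 -3.50275934e-02  8.49931661e+01]
```

Emit:
apply_moves(series="0 0 0.06 0 0.65; 0 0 0.06 0 0.65; 0 0 0.03 0 0.65; 0 0 0 0 0.65; 0 0 0 0 0.65")

```text
time: 6.05
tool_pos: [509.5, -20.8, 80.3]
tcp_rot: [-179.9, -0.0, 85.1]
ft_force: [0.5, -0.2, 0.6]
finger_gap: 14.9
grip_force: 0.0
```

```bash
python3 - <<'E'
from h import *
x=sense();print(x["tool_pos"],rf(x["tool_pos"]),x["tcp_rot"])
E
```

```text
[509.50268461 -20.8340306   80.33164857] [-26.2 -28.8] [-1.79920010e+02 -7.48430506e-03  8.51369426e+01]
```

Emit:
apply_moves(series="0 0 0.02 0 0.65; 0 0 0 0 0.65; 0.02 0 0 0 0.65; 0.03 0 0 0 0.65; 0.035 0 0 0 0.65")

```text
time: 6.47
tool_pos: [512.4, 4.4, 74.9]
tcp_rot: [180.0, -0.0, 85.0]
ft_force: [0.3, -0.9, 0.7]
finger_gap: 15.1
grip_force: 0.1
```

Emit:
apply_moves(series="0.035 0 0 0 0.65; 0.035 0 0 0 0.65; 0.035 0 0 0 0.65; 0.035 0 0 0 0.65; 0.035 0 0 0 0.65")

```text
time: 6.88
tool_pos: [516.5, 57.4, 74.4]
tcp_rot: [180.0, -0.0, 85.1]
ft_force: [-0.2, 0.7, 0.6]
finger_gap: 14.9
grip_force: 0.1
```

Emit:
apply_moves(series="0.035 0 0 0 0.65; 0.035 0 0 0 0.65; 0.035 0 0 0 0.65; 0.035 0 0 0 0.65; 0.035 0 0 0 0.65")

```text
time: 7.3
tool_pos: [521.0, 109.5, 74.4]
tcp_rot: [-180.0, 0.0, 85.1]
ft_force: [0.6, -0.2, 1.0]
finger_gap: 14.6
grip_force: 0.1
```

Emit:
apply_moves(series="0.035 0 0 0 0.65; 0.035 0 0 0 0.65; 0.035 0 0 0 0.65; 0.035 0 0 0 0.65; 0.035 0 0 0 0.65")

```text
time: 7.72
tool_pos: [525.6, 161.8, 74.4]
tcp_rot: [-180.0, -0.0, 85.1]
ft_force: [-0.3, -0.2, 0.3]
finger_gap: 15.2
grip_force: 0.0
```

Emit:
apply_moves(series="0.03 0 0 0 0.65; 0.03 0 0 0 0.65; 0 0 0 0 0.65; 0 0 -0.1 0 0.65; 0 0 -0.1 0 0.65")

```text
time: 8.13
tool_pos: [524.8, 178.1, 132.4]
tcp_rot: [-179.7, 0.1, 85.1]
ft_force: [1.1, -0.3, 1.4]
finger_gap: 15.0
grip_force: 0.0
```

```bash
python3 - <<'E'
from h import *
x=sense();print(x["tool_pos"],rf(x["tool_pos"]))
a=snapshot("side")["frame"][120:260,190:340];b=snapshot("wrist")["frame"]
cv2.imwrite("pics/p3.png",np.hstack([cv2.resize(a,(400,373)),cv2.resize(b,(400,373))]))
E
```

```text
[524.82966745 178.14921927 132.42750749] [173.3 -30.2]
```

View pics/p3.png

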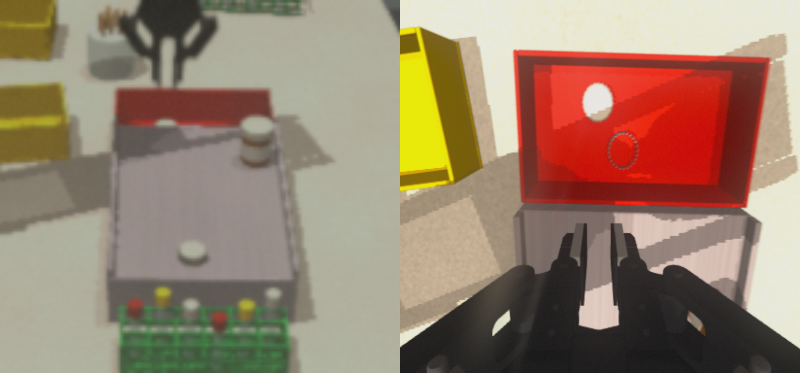

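Both caps a (598,102) and b (622,150, upside down) lie in the red bin. The pot is in place. Next is cap c.

Emit:
apply_moves(series="0 0 -0.02 0 0.65; -0.122 0.006 0 0 0.65; -0.122 0.006 0 0 0.65; -0.122 0.006 0 0 0.65; -0.122 0.006 0 0 0.65")

```text
time: 8.65
tool_pos: [520.5, 30.8, 139.4]
tcp_rot: [-179.9, 0.0, 85.1]
ft_force: [1.0, -0.0, 0.9]
finger_gap: 14.8
grip_force: 0.0
```

Emit:
apply_moves(series="-0.122 0.006 0 0 0.65; -0.122 0.006 0 0 0.65; -0.122 0.006 0 0 0.65; -0.122 0.006 0 0 0.65; -0.122 0.006 0 0 0.65")

```text
time: 9.07
tool_pos: [513.7, -152.6, 139.4]
tcp_rot: [-179.9, -0.0, 85.1]
ft_force: [1.0, 0.4, 1.0]
finger_gap: 15.2
grip_force: 0.0
```

Emit:
apply_moves(series="0 0 0 0 0.65; 0 0 0.04 0 0.65; 0 0 0.04 0 0.65; 0 0 0 0 0.65; 0 0 0 0 0.65")

```text
time: 9.48
tool_pos: [513.4, -149.0, 114.0]
tcp_rot: [-179.8, -0.1, 85.2]
ft_force: [-0.7, 0.2, 0.7]
finger_gap: 15.3
grip_force: 0.0
```

```bash
python3 - <<'E'
from h import *
x=sense();print(x["tool_pos"],rf(x["tool_pos"]),x["tcp_rot"])
a=snapshot("side")["frame"][150:290,190:340];b=snapshot("wrist")["frame"]
cv2.imwrite("pics/p4.png",np.hstack([cv2.resize(a,(400,373)),cv2.resize(b,(400,373))]))
E
```

```text
[ 513.44094091 -148.97440579  113.97886099] [-153.6  -14.1] [-1.79759625e+02 -8.56025564e-02  8.51708533e+01]
```

View pics/p4.png

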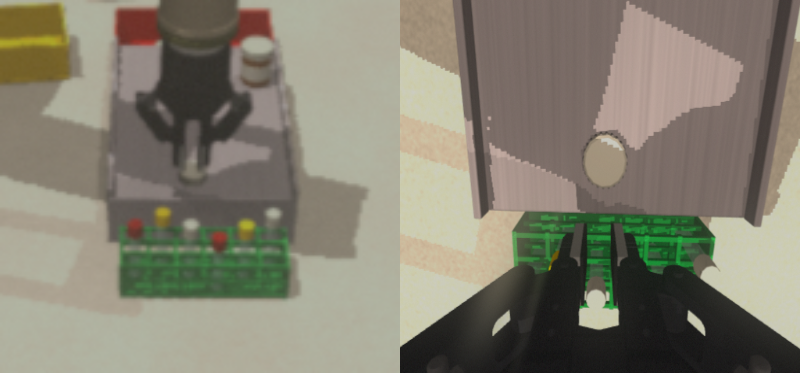

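Cap c (605,158) is ahead and centred. The rack lies behind the fingers.

Emit:
apply_moves(series="0 0 0.03 0 0.65; 0 0 0.03 0 0.65; 0 0 0.02 0 0.65; 0 0 0 0 0.65; 0 0 0 0 0.65")

```text
time: 10.0
tool_pos: [514.3, -150.6, 91.5]
tcp_rot: [-179.9, -0.0, 85.1]
ft_force: [-0.6, 0.2, 0.6]
finger_gap: 14.5
grip_force: 0.0
```

```bash
python3 - <<'E'
from h import *
x=sense();print(x["tool_pos"],rf(x["tool_pos"]),x["tcp_rot"])
E
```

```text
[ 514.28563956 -150.59642199   91.48346483] [-155.2  -13.1] [-1.79906646e+02 -2.91065025e-02  8.50763445e+01]
```

Emit:
apply_moves(series="0 0 0.03 0 0.65; 0 0 0.027 0 0.65; 0 0 0 0 0.65; 0 0 0 0 0.65; 0.01 0 0 0 0.65")

```text
time: 10.42
tool_pos: [515.1, -148.2, 75.2]
tcp_rot: [-180.0, 0.0, 85.0]
ft_force: [-0.0, -0.1, 0.2]
finger_gap: 14.9
grip_force: 0.0
```

Emit:
apply_moves(series="0.02 0 0 0 0.65; 0.03 0 0 0 0.65; 0.035 0 0 0 0.65; 0.035 0 0 0 0.65; 0.035 0 0 0 0.65")

```text
time: 10.83
tool_pos: [519.4, -100.2, 75.5]
tcp_rot: [180.0, -0.0, 85.1]
ft_force: [0.8, -0.0, -0.2]
finger_gap: 14.8
grip_force: 0.1
```

Emit:
apply_moves(series="0.035 0 0 0 0.65; 0.035 0 0 0 0.65; 0.035 0 0 0 0.65; 0.035 0 0 0 0.65; 0.035 0 0 0 0.65")

```text
time: 11.25
tool_pos: [523.7, -48.2, 75.3]
tcp_rot: [-180.0, 0.0, 85.1]
ft_force: [-0.5, 0.6, 0.1]
finger_gap: 14.9
grip_force: 0.1
```

Emit:
apply_moves(series="0.035 0 0 0 0.65; 0.035 0 0 0 0.65; 0.035 0 0 0 0.65; 0.035 0 0 0 0.65; 0.035 0 0 0 0.65")

```text
time: 11.67
tool_pos: [528.2, 4.0, 75.3]
tcp_rot: [-180.0, 0.0, 85.1]
ft_force: [-0.1, -0.4, -0.1]
finger_gap: 15.2
grip_force: 0.1
```

Emit:
apply_moves(series="0.035 0 0 0 0.65; 0.035 0 0 0 0.65; 0.035 0 0 0 0.65; 0.035 0 0 0 0.65; 0.035 0 0 0 0.65")

```text
time: 12.08
tool_pos: [532.7, 56.4, 75.3]
tcp_rot: [-180.0, -0.0, 85.1]
ft_force: [0.5, -0.7, 0.2]
finger_gap: 14.9
grip_force: 0.1
```

Emit:
apply_moves(series="0.035 0 0 0 0.65; 0.035 0 0 0 0.65; 0.035 0 0 0 0.65; 0.035 0 0 0 0.65; 0.035 0 0 0 0.65")

```text
time: 12.5
tool_pos: [537.3, 108.7, 75.3]
tcp_rot: [180.0, 0.0, 85.1]
ft_force: [-0.8, -0.2, 0.8]
finger_gap: 15.1
grip_force: 0.1
```

Emit:
apply_moves(series="0.035 0 0 0 0.65; 0.035 0 0 0 0.65; 0.035 0 0 0 0.65; 0.035 0 0 0 0.65; 0.035 0 0 0 0.65")

```text
time: 12.92
tool_pos: [541.7, 161.0, 75.2]
tcp_rot: [-180.0, -0.0, 85.1]
ft_force: [-0.1, -0.5, -1.3]
finger_gap: 14.9
grip_force: 0.0
```

Emit:
apply_moves(series="0.03 0 0 0 0.65; 0.03 0 0 0 0.65; 0 0 0 0 0.65; 0 0 -0.1 0 0.65; 0 0 -0.1 0 0.65")

```text
time: 13.33
tool_pos: [541.0, 177.4, 133.3]
tcp_rot: [-179.7, 0.1, 85.1]
ft_force: [0.4, -0.6, 1.1]
finger_gap: 15.2
grip_force: 0.0
```

Emit:
apply_moves(series="0 0 -0.1 0 0.65; 0 0 -0.05 0 0.65; 0 0 0 0 0.65; 0 0 0 0 0.65; 0 0 0 0 0.65")

```text
time: 13.75
tool_pos: [542.7, 177.5, 179.1]
tcp_rot: [-179.9, 0.0, 85.1]
ft_force: [-0.6, 0.4, -0.4]
finger_gap: 15.1
grip_force: 0.0
```

```bash
python3 - <<'E'
from h import *
a=snapshot("side")["frame"][90:350,170:360];b=snapshot("wrist")["frame"]
cv2.imwrite("pics/p5.png",np.hstack([cv2.resize(a,(380,520)),cv2.resize(b,(420,520))]))
x=sense();print(x["tool_pos"],x["ft_force"],x["qd"])
E
```

```text
[542.20763704 177.45252584 178.33630831] [ 0.33369325 -0.18450978  0.20929932] [-0.0159538   0.13190713  0.06815432  0.13112588 -0.00724136  0.09455155]
```

View pics/p5.png

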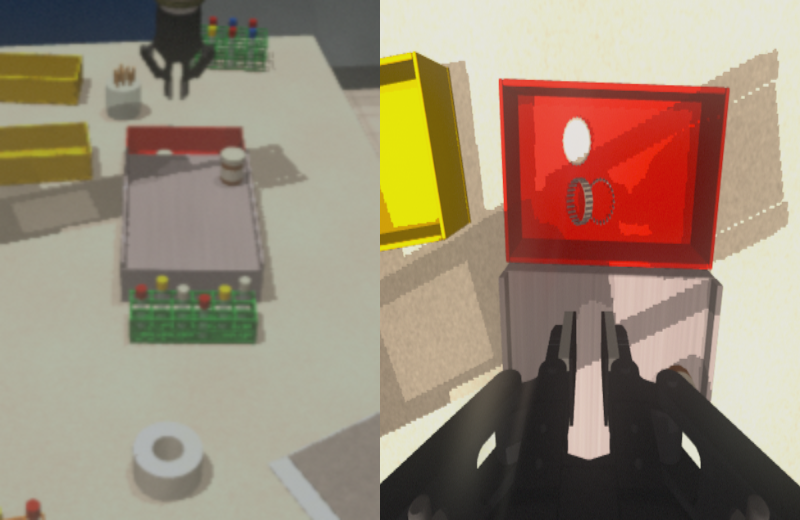

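All three caps are in the red bin: (577,140), and (580,200) leaning on (602,200). The riser is clear, the pot, rack, jar and roll are undisturbed, and the arm is free.

```bash
python3 -c "from bench import hand_in; print(hand_in())"
```

```text
the job is handed in; nothing more can be done
None
```

I swept all three caps into the red bin and handed the job in at about 14 s; in the last pictures the pot, rack, jar and roll looked undisturbed, and hand-in returned no verdict.

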